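Clamp a test bar in its V-block with a stirrup

ROBOT

A 6-joint arm with a two-finger parallel gripper is mounted at the origin on the work surface. World frame = base frame: x ahead of the robot, y to its left, z up, the work surface at z = 0. Lengths are in mm, angles in degrees, forces in N, time in s.
With the tool pointing down it reaches from about 350 to 850 mm from the base axis. Payload 8.1 kg.
Tool frame: the origin (TCP) lies midway between the tips of the shut fingers; the grasp point (between the pads) lies 19 mm behind it; z points along the fingers, y is the direction in which the jaws open and shut (so a half turn about z gives the same grasp; the last joint's range is limited). The gripper opens to 85 mm and grips with 20 to 120 N. Pads are 22 mm wide; open, the fingers measure 114 mm over their backs; the gripper's body (76 mm by 85 mm) begins 54 mm behind the grasp point. The pads swing forward as they close: fully open they stand 13 mm farther back than shut.
Start: joints at [-82.128, 7.471, 85.268, -0, 87.261, -4.893], TCP at [132.597, -585.169, 231.292] pointing down, gripper open.
Joint ranges: [-169.43, 169.43], [-51.17, 129.36], [1.28, 143.12], [-76.62, 256.62], [0, 156.53], [-152.29, 152.29]. Speed limits (degrees/s): [136.94, 136.94, 159.86, 180, 180, 180].

INTERFACE

Orientations are given as [roll, pitch, yaw] about the fixed x, y, z axes, in that order (R = Rz(yaw) Ry(pitch) Rx(roll)).
In Python, from bench import r gives the robot as it stands.
- The arm moves only by the tool carry_out, never from a script. Its argument "increments" is a list of rows, each a list of 3 entries, a list of its own where there are three numbers: the shift along the tool's x, y, z in m, then the turn, a rotation vector about the tool's x, y, z in rad, then the closure, from 0 (fully open) to 1 (shut). A call has 1 to 12 rows; each row shifts and turns the pose as measured when the row begins, along the tool's axes as they then stand; what a row does not reach is not made up. A row lasts 1/10 s, in which the tool goes at most 50 mm and 8.59 degrees, less where a joint would pass 70% of its speed; a pose out of reach is approached as far as the arm can. A call with a gripper value outside its range is refused whole. The fingers move at their own pace and stop on an object; "newtons" is the grip in N (left out, the last holds). Time passes only in rows, so rows that do not move let the fingers close. It gives the time, the measured TCP pose, the force and the opening at its end, in the units of the state.
- r.sense(): the state, without advancing time (a new reading comes with each control period).
- r.snapshot(name): name is "scene" or "top"; returns a dict with "image" (384x512x3 uint8, blue, green, red), "vertical_fov" (degrees; the focal length in pixels is half the picture's height over the tangent of half this angle, whatever the lens; pixels are square), "cx", "cy" (the principal point, pixels), "k1" (the pictures are not rectified: a ray, as slopes to the right and down, at radius r is drawn at 1 + k1 r^2 times it, then the intrinsics apply), "rvec" (rotation vector, rad) and "tvec" (3), from world to camera coordinates, as OpenCV has them. Camera axes: x right, y down, z forward; pixel columns grow to the right and rows downward; lengths in mm; the calibration is good to about 2 mm. A picture is of the moment at which its call begins. There is no depth.
- r.hand_in(): hands the job in, once; it reports no verdict.
The state is a dict: "time": time; "joint_pos": joint angles; "qd": joint speeds; "joint_efforts": joint torques, N m; "tool_pos": TCP position; "tcp_rot": TCP orientation; "ft_force": force on the tool from outside, world axes, zero at the start; "wrist_torque": the same for the moment, N m; "finger_gap": finger opening in mm.
Only numpy, scipy, OpenCV 4.12 (cv2) and the standard library are available. Lean on these libraries where they do the work, as an engineer would, in place of code of your own. Each camera call takes 0.05 s, during which the arm holds its last target.

TASK

Clamp the round test bar in its V-block fixture: take the larger steel stirrup out of its stand, pass both legs down around the bar and through the two holes of the loose plate below, feeling for the holes, and press it gently home until its bridge rests on the bar. Then push the keeper in all the way by its upright tab so that its fork locks under the plate, and let go. Use no more than about 25 N on anything, and leave the smaller stirrup, the bar and the other items where they are.

Things in the scene. Friction and masses are not known exactly. Their poses are not given: they have to be found in the camera images.
- stirrup: The larger square U-bolt (stirrup), steel, 0.15-0.3 kg, parked legs down in a black stand 84x40x75 mm, bridge on the stand's top. Origin: centre of the bridge's underside; z up, x from leg to leg. Bridge 64 x 14 (y) x 12 (z) mm. Two round legs, 10 mm diameter, at x = -24 and +24, down to z = -72; last 6 mm taper to a 9 mm blunt tip; 6 mm waist from z = -59 to -49. Clear of the stand once raised 72 mm.
- stirrup_grip (a point): Middle of the larger stirrup's grip tab, an upright steel block on its bridge: 26 (stirrup x) x 14 (y) mm, from 12 to 46 mm above the bridge's underside; this point is 31 mm above it. Pinch the flat faces that look to -y and +y, fingertips above the bridge.
- fixture: Aluminium V-block fixture, 102 (x) x 150 (y) mm, does not move in a run. Origin: centre of its underside, z up, y along the bar. V saddles at y = -58 and +58 mm (18 wide) hold the bar: axis at x = 0, z = 72, top at z = 87 mm. Rails 49 mm high at x = -46 and +46. Stirrup home: its origin at x = 0, y = s (to 1.5 mm), z = 87 mm, its x axis along fixture x (either way round); s: see plate_mid.
- plate_mid (a point): Fixed point on the fixture at x = 0, y = 0, z = 48 mm: level of the top of the loose steel plate (80 x 130 x 8 mm) under the bar. The plate slides along y against about 8 N and stands at an unmeasured s, -18 to +18 mm, new each run. Its two through holes, 12.5 (x) x 12 (y) mm, are at x = -24 and +24, y = s. Tips within 1.5 mm of the hole centres slip in, else they stand on the plate. 30 mm of room below it.
- keeper (a joint): Travel in m of the keeper, a steel fork under the sliding plate, carried by it: 0 = drawn out (open), 0.020 = fully pushed in towards the fixture's -y, locked round both leg waists (the legs block it if the stirrup is not home). It starts at 0 to 0.002, slides against about 2.5 N and stays where it is left.
- tab_mid (a point): Fixed point on the fixture at x = 0, y = 120, z = 42 mm: where the keeper's handle is when s = 0 and travel = 0. The handle is an upright dark tab beyond the fixture's +y end, 30 (x) x 10 (y) mm, from z = 20 to 64 mm; its real centre is at fixture y = s + 120 mm - travel. Push its outer (+y) face towards -y.
- bar: Plain ground steel bar, 30 mm diameter, 150 mm long, lying loose in the two V saddles. Origin: centre of the bar; y along its axis.
- small_stirrup: A smaller stirrup of the same form (bridge 42 mm, legs 6 mm diameter, 30 mm apart) in its own black stand 60 x 34 x 55 mm; not wanted. Origin: centre of the bridge's underside; axes as for the larger one.
- ring_gauge: Steel setting disc with a dark centre, 48 mm diameter, 16 mm high, flat on the table; to be left alone. Origin: centre of its underside.
- gauge_block: Steel block 35 x 9 x 30 mm standing on the table; to be left alone. Origin: centre of its underside.
- oil_jar: Amber glass jar, 48 mm diameter, 70 mm high; to be left alone. Origin: centre of its underside.

How it is judged:
By the outcome, as a careful person would: the job done as asked, in the order asked, and still so for the second after the job is handed in, with the robot touching nothing.
It also fails if it takes over 72 s, if anything falls off the work surface, if the arm or the gripper's body presses on something with over 40 N, if the wrist force passes 120 N, or if a joint passes its speed limit or range.

## Working session

There is one attempt and no reset: what is moved stays moved. The work goes in short steps, Python scripts to look and compute and a tool call to move; the robot and the scene stay as the last step left them, time stands still between calls to the robot, and variables do not carry over. Pictures are saved under pics/ and viewed, and the job is handed in when it is done.

Besides the shell and the picture viewer there is one more tool, called after ">>>" as name(argument=value, ...) on one line, values as JSON. carry_out: Moves the arm, as the interface text tells. Its arguments: {"type":"object","properties":{"increments":{"type":"array"},"newtons":{"type":"number"}},"required":["increments"]}

```bash
mkdir -p pics; ls; python3 - <<'E'
from bench import r
import cv2,json
print(r.sense())
for n in("scene","top"):
    s=r.snapshot(n); cv2.imwrite(f"pics/{n}0.png",s["image"]); cv2.imwrite(f"pics/{n}0.bmp",s["image"])
    print({k:v for k,v in s.items() if k!="image"})
E
```

```text
pics
{'time': 0.0, 'joint_pos': array([-8.21263252e+01,  7.51472323e+00,  8.53310488e+01,  4.85754974e-05,
        8.72597063e+01, -4.89307511e+00]), 'qd': array([ 0.0129401 , -0.03435944,  0.08432394,  0.00376308, -0.00743548,
       -0.08843479]), 'joint_efforts': array([-1.82962889e-03, -5.69400001e+01, -5.00547159e+01, -5.72093431e-04,
        1.43607278e-02,  1.17686452e-05]), 'tool_pos': array([ 132.53577876, -584.61436839,  230.23146727]), 'tcp_rot': array([-1.79894910e+02, -9.04526630e-03,  1.27667393e+01]), 'ft_force': array([-0.0214659 , -0.14348359,  0.66272877]), 'wrist_torque': array([-7.85079396e-03,  9.93644050e-06, -2.07301733e-02]), 'finger_gap': 85.41060895757619}
{'vertical_fov': 43.768054746126055, 'cx': 251.9500727920498, 'cy': 194.00094020051296, 'k1': 0.05094299345901507, 'rvec': array([ 1.38556318,  2.03699719, -0.99551596]), 'tvec': array([ 243.56640444, -271.71143044, 1444.60154513])}
{'vertical_fov': 56.50619308488049, 'cx': 258.9839738654278, 'cy': 187.71609828566432, 'k1': -0.07598456196377522, 'rvec': array([ 2.19234391, -2.14172786,  0.12149207]), 'tvec': array([-24.9335852 , 580.23331665, 827.71925875])}
```

```bash
python3 - <<'E'
import cv2
for n in("scene","top"):
    i=cv2.imread(f"pics/{n}0.bmp"); cv2.imwrite(f"pics/{n}0b.png",cv2.resize(i,(800,600),interpolation=cv2.INTER_CUBIC))
E
```

```text
(no output)
```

View pics/scene0b.png

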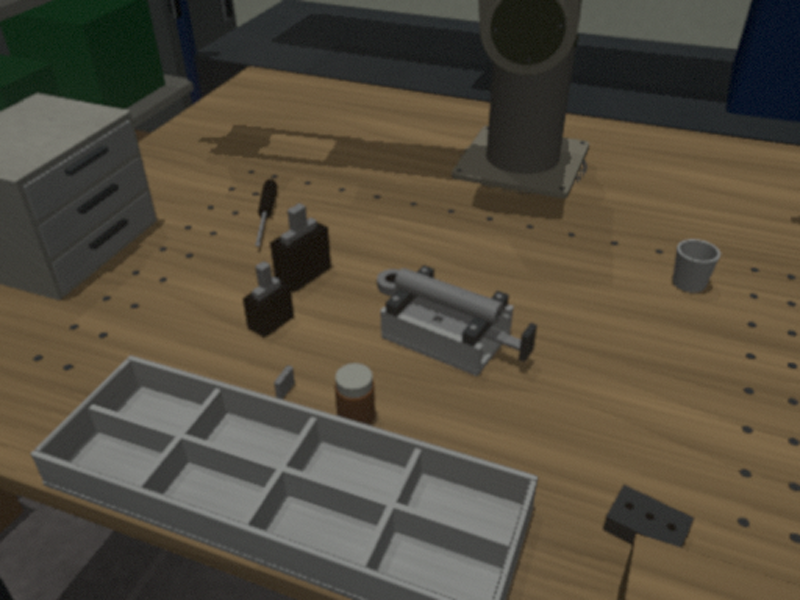

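View pics/top0b.png

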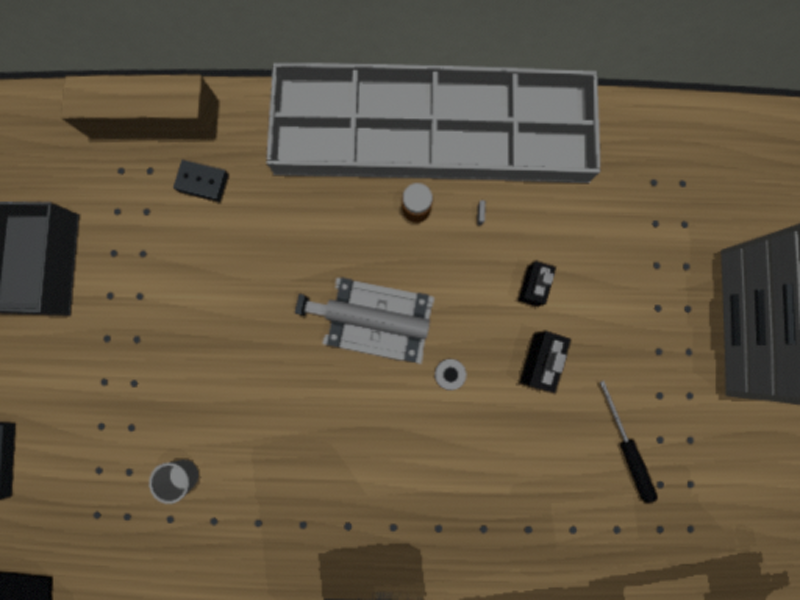

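The top view shows the fixture at about (378,320) in the 800-px picture, the larger stirrup at (548,362) and the keeper tab at (303,305). I'll enlarge these.

```bash
cat > h.py <<'E'
import cv2,numpy as np
def cam(s):
    f=192/np.tan(np.radians(s["vertical_fov"]/2)); R=cv2.Rodrigues(np.array(s["rvec"]))[0]
    return dict(f=f,cx=s["cx"],cy=s["cy"],k=s["k1"],R=R,t=np.array(s["tvec"]))
CS=cam(dict(vertical_fov=43.768054746126055,cx=251.9500727920498,cy=194.00094020051296,k1=0.05094299345901507,rvec=[1.38556318,2.03699719,-0.99551596],tvec=[243.56640444,-271.71143044,1444.60154513]))
CT=cam(dict(vertical_fov=56.50619308488049,cx=258.9839738654278,cy=187.71609828566432,k1=-0.07598456196377522,rvec=[2.19234391,-2.14172786,0.12149207],tvec=[-24.9335852,580.23331665,827.71925875]))
def proj(c,P):
    q=np.atleast_2d(P)@c["R"].T+c["t"]; n=q[:,:2]/q[:,2:]; n=n*(1+c["k"]*(n**2).sum(1,keepdims=True))
    return n*c["f"]+[c["cx"],c["cy"]]
def unproj(c,uv,z):
    d=(np.array(uv,float)-[c["cx"],c["cy"]])/c["f"]; n=d.copy()
    for _ in range(20): n=d/(1+c["k"]*(n@n))
    v=c["R"].T@np.r_[n,1]; o=-c["R"].T@c["t"]
    return o+v*(z-o[2])/v[2]
def crop(img,x,y,w,h,k,name):
    cv2.imwrite(name,cv2.resize(img[y:y+h,x:x+w],None,fx=k,fy=k,interpolation=cv2.INTER_CUBIC))
E
python3 - <<'E'
from h import *
t=cv2.imread("pics/top0.bmp");s=cv2.imread("pics/scene0.bmp")
t=np.clip(t*1.5,0,255).astype(np.uint8); s=np.clip(s*1.6,0,255).astype(np.uint8)
crop(t,180,170,100,70,8,"pics/t_fix.png")
crop(t,325,160,60,100,6,"pics/t_st.png")
crop(s,235,160,120,85,6.6,"pics/s_fix.png")
crop(s,150,125,70,100,6,"pics/s_st.png")
E
```

```text
(no output)
```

View pics/t_fix.png

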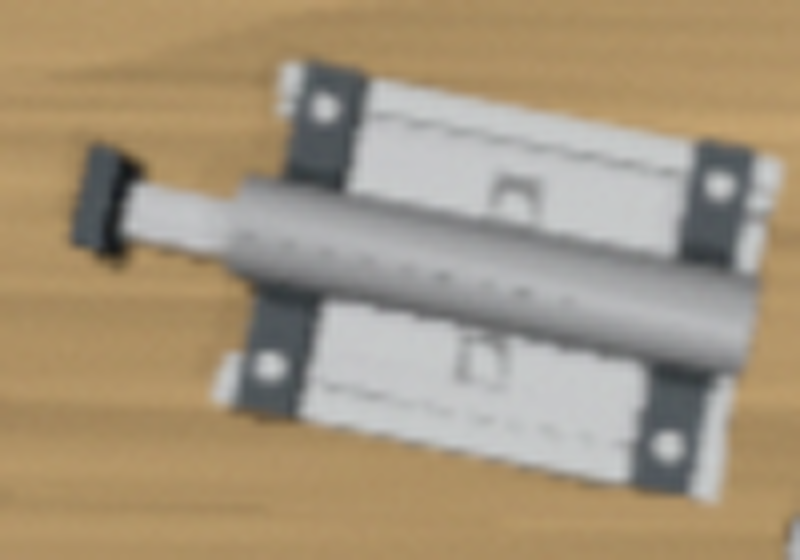

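View pics/t_st.png

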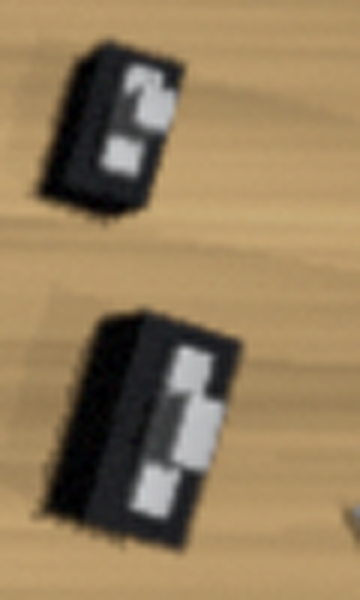

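View pics/s_fix.png

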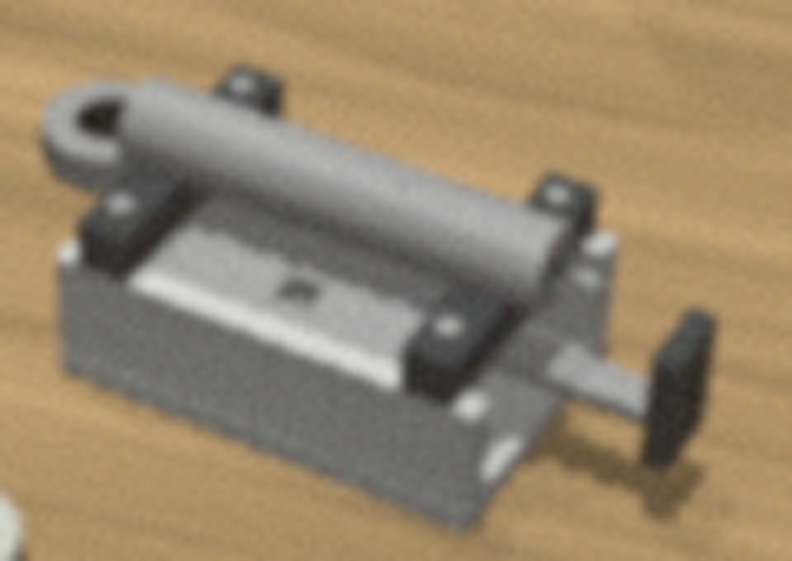

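View pics/s_st.png

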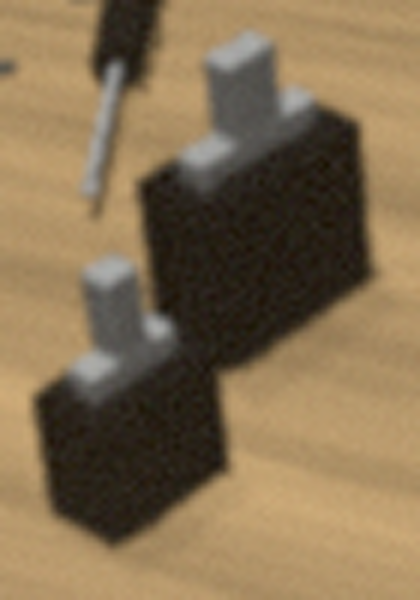

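```bash
cat > fit.py <<'E'
from h import *
from scipy.optimize import least_squares
def px(c,k,x0,y0): return [(c[0]+.5)/k-.5+x0,(c[1]+.5)/k-.5+y0]
T=lambda c:px(c,8,180,170); S=lambda c:px(c,6.6,235,160)
TS=lambda c:px(c,6,325,160); SS=lambda c:px(c,6,150,125)
def fit(obs,p0,full=False):
    def pose(p,L):
        a=p[2];return np.array([p[0]+np.cos(a)*L[0]-np.sin(a)*L[1],p[1]+np.sin(a)*L[0]+np.cos(a)*L[1],L[2]])
    f=lambda p:np.concatenate([proj(c,pose(p,L))[0]-uv for c,L,uv in obs])
    r=least_squares(f,p0,loss="soft_l1"); 
    return r.x,f(r.x).reshape(-1,2).round(1)
fx_t=[(CT,L,T(u)) for L,u in [((51,75,49),(285,62)),((51,-75,49),(783,157)),((-51,-75,49),(715,502)),((-51,75,49),(213,402))]]
fx_s=[(CS,L,S(u)) for L,u in [((51,-75,0),(63,375)),((51,75,0),(468,530)),((-51,75,49),(614,238)),((51,-75,49),(62,248))]]
if __name__=="__main__":
  for o in(fx_t,fx_s,fx_t+fx_s):
    p,res=fit(o,[500,-50,-.2]);print(p[:2].round(1),np.degrees(p[2]).round(2),res.tolist())
  a=p[2];R=np.array([[np.cos(a),-np.sin(a)],[np.sin(a),np.cos(a)]])
  for n,c,uv,z in[("holeU",CT,T((516,198)),48),("holeL",CT,T((484,358)),48),("holeS",CS,S((298,290)),48),("tabtop outer",CT,T((75,243)),64),("tabtop outer2",CT,T((93,147)),64),("tabS",CS,S((712,318)),64),("tabS",CS,S((662,385)),64)]:
    w=unproj(c,uv,z)[:2];print(n,w.round(1),(R.T@(w-p[:2])).round(1))
  # stirrup
  st=[(CT,L,TS(u)) for L,u in [((32,7,12),(176,343)),((32,-7,12),(216,353)),((-32,7,12),(130,510)),((-32,-7,12),(170,521))]]
  ss=[(CT,L,TS(u)) for L,u in [((42,20,0),(146,310)),((42,-20,0),(243,343)),((-42,-20,0),(185,550)),((-42,20,0),(90,515))]]
  sc=[(CS,L,SS(u)) for L,u in [((13,7,46),(218,77)),((13,-7,46),(207,57)),((-13,-7,46),(262,35)),((-13,7,46),(275,53))]]
  for o in(st,ss,sc,st+ss+sc):
    o=[(c,(L[0],L[1],L[2]+75),u) for c,L,u in o]
    p,res=fit(o,[450,-250,-.2]);print("stirrup",p[:2].round(1),np.degrees(p[2]).round(2),res.tolist())
E
python3 fit.py
```

```text
[538.2  27.8] -369.77 [[-0.1, -0.0], [-0.1, 0.2], [0.2, -0.1], [-0.0, -0.1]]
[533.4  30.4] 1790.0 [[-0.2, -0.9], [-0.1, 0.3], [0.9, -0.5], [-0.5, 0.9]]
[536.7  29.2] -9.6 [[-0.8, 0.6], [-0.7, 0.8], [-0.3, 0.4], [-0.6, 0.6], [-1.2, 0.1], [-0.8, 1.2], [-0.1, 0.1], [-1.6, 1.9]]
holeU [562.4  23.4] [26.3 -1.4]
holeL [515.2  31.5] [-21.5  -1.3]
holeS [559.   25.2] [22.7 -0.3]
tabtop outer [544.9 149.8] [-12.  120.3]
tabtop outer2 [572.9 145.8] [ 16.3 121. ]
tabS [544.8 153.2] [-12.7 123.7]
tabS [580.6 146.7] [ 23.7 123.2]
stirrup [ 481.1 -224.7] -15.41 [[0.3, 0.1], [-0.5, 0.2], [0.4, -0.1], [-0.3, -0.2]]
stirrup [ 481.9 -225.3] -16.14 [[0.1, -0.4], [0.5, -0.7], [0.1, 0.3], [-0.9, 0.9]]
stirrup [ 482.1 -219.7] -33.91 [[0.1, -0.5], [-1.0, 0.1], [-0.0, 0.4], [0.8, -0.0]]
stirrup [ 481.3 -224.2] -16.31 [[0.3, 0.1], [-0.5, 0.3], [-0.0, -0.3], [-0.7, -0.3], [-0.4, -0.2], [0.1, -0.4], [-0.4, 0.6], [-1.4, 1.1], [0.4, -0.8], [-2.3, 0.6], [-3.4, -0.5], [-1.1, -1.5]]
```

>>> carry_out(increments=[[[0,0,0],[0,0,0.14],0],[[0,0,0],[0,0,0.14],0],[[0,0,0],[0,0,0.14],0],[[0,0,0],[0,0,0.08],0],[[0,0,0],[0,0,0],0]])

```text
time: 0.6
tool_pos: [132.3, -583.0, 227.1]
tcp_rot: [-179.6, 0.2, -17.0]
ft_force: [0.3, 0.0, -0.5]
finger_gap: 85.4
```

```bash
cat > go.py <<'E'
import sys
from bench import r
from scipy.spatial.transform import Rotation as Ro
import numpy as np
def delta(x,y,z,yaw):
    s=r.sense(); R=Ro.from_euler("xyz",s["tcp_rot"],degrees=True)
    G=Ro.from_euler("xyz",[180,0,yaw],degrees=True)
    d=R.inv().apply(np.array([x,y,z])-s["tool_pos"]); w=(R.inv()*G).as_rotvec()
    print("t",round(s["time"],2),"pos",s["tool_pos"].round(2),"rot",s["tcp_rot"].round(2),"F",s["ft_force"].round(2),"gap",round(s["finger_gap"],1))
    print("shift mm",d.round(2),"turn rad",w.round(4))
if __name__=="__main__": delta(*map(float,sys.argv[1:]))
E
python3 go.py 481.3 -225 180 -15.7
```

```text
t 0.6 pos [ 132.29 -582.98  227.1 ] rot [-179.62    0.18  -16.97] F [ 0.28  0.05 -0.46] gap 85.4
shift mm [ 229.5  -443.93   49.35] turn rad [-0.0067  0.003  -0.0221]
```

>>> carry_out(increments=[[[0.021,-0.04,0.001],[0,0,-0.02],0],[[0.021,-0.04,0.001],[0,0,0],0],[[0.021,-0.04,0.001],[0,0,0],0],[[0.021,-0.04,0.001],[0,0,0],0],[[0.021,-0.04,0.001],[0,0,0],0],[[0.021,-0.04,0.001],[0,0,0],0],[[0.021,-0.04,0.002],[0,0,0],0],[[0.021,-0.04,0.002],[0,0,0],0],[[0.021,-0.04,0.002],[0,0,0],0],[[0.015,-0.028,0.002],[0,0,0],0],[[0,0,0],[0,0,0],0]])

```text
time: 1.7
tool_pos: [439.2, -248.9, 211.2]
tcp_rot: [-179.4, 0.3, -14.2]
ft_force: [-0.2, -0.4, -0.1]
finger_gap: 85.4
```

```bash
python3 go.py 481.3 -225 180 -15.7
```

```text
t 1.7 pos [ 439.21 -248.89  211.18] rot [-179.41    0.27  -14.18] F [-0.15 -0.37 -0.09] gap 85.4
shift mm [ 35.1  -33.16  31.36] turn rad [-0.0102  0.0048  0.0266]
```

>>> carry_out(increments=[[[0.018,-0.017,0.008],[-0.01,0.005,0.027],0],[[0.014,-0.013,0.008],[0,0,0],0],[[0.003,-0.003,0.006],[0,0,0],0],[[0,0,0],[0,0,0],0]])

```text
time: 2.1
tool_pos: [481.8, -225.6, 188.1]
tcp_rot: [179.9, 0.1, -15.2]
ft_force: [-0.4, -0.7, -0.9]
finger_gap: 85.2
```

```bash
python3 go.py 481.3 -225 160 -15.7; python3 - <<'E'
from bench import r
from h import *
for n in("top","scene"):
    s=r.snapshot(n)["image"]; cv2.imwrite(f"pics/{n}1.bmp",s); s=np.clip(s*1.5,0,255).astype(np.uint8)
    if n=="top": crop(s,310,180,90,90,6,"pics/top1.png")
    else: crop(s,130,40,120,150,4,"pics/scene1.png")
E
```

```text
t 2.1 pos [ 481.78 -225.56  188.07] rot [ 1.7992e+02  6.0000e-02 -1.5170e+01] F [-0.41 -0.65 -0.94] gap 85.2
shift mm [-0.58 -0.45 28.07] turn rad [0.0014 0.001  0.0093]
```

View pics/top1.png

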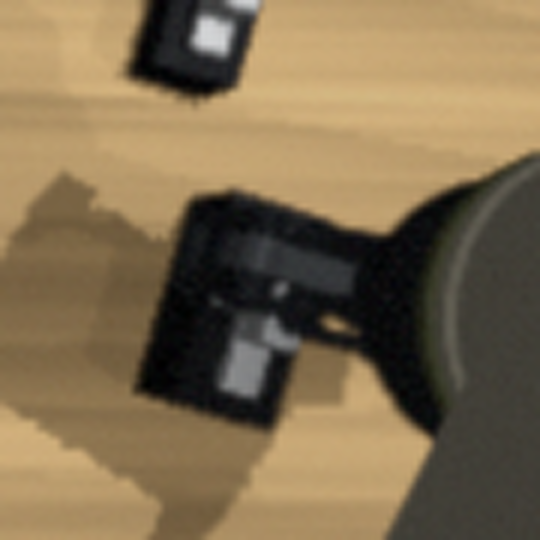

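View pics/scene1.png

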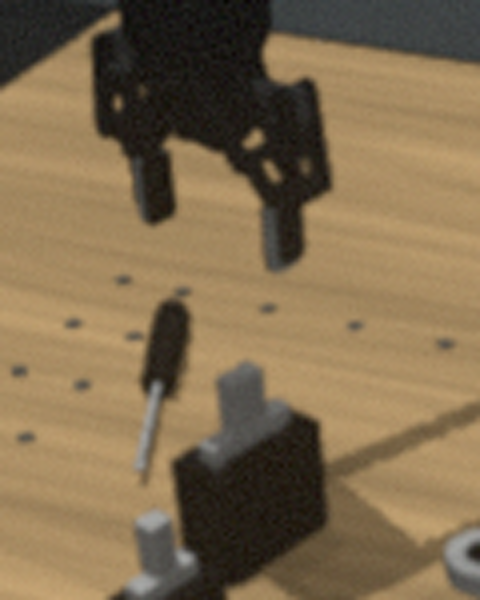

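```bash
python3 - <<'E'
from h import *
import math
a=math.radians(-15.2)
for e in(1,-1):
  for zz in(201,):
    # pads inner face +-42.5, tip center lines
    for o in (42.5,50):
      P=[481.8-math.sin(a)*e*o,-225.6+math.cos(a)*e*o,zz]; print(e,o,((proj(CS,P)[0]-[130,40])*4).round(0))
for P in([481.3,-225,121],): print("tabtop",((proj(CS,P)[0]-[130,40])*4).round(0))
E
```

```text
1 42.5 [274. 267.]
1 50 [285. 271.]
-1 42.5 [159. 224.]
-1 50 [149. 220.]
tabtop [231. 373.]
```

>>> carry_out(increments=[[[-0.0005,-0.002,0.025],[0,0,0.009],0],[[0,0,0.025],[0,0,0],0.4],[[0,0,0.025],[0,0,0],0.5],[[0,0,0.015],[0,0,0],0.5],[[0,0,0.0],[0,0,0],0.5],[[0,0,0.0],[0,0,0],0.5]])

```text
time: 2.8
tool_pos: [479.9, -230.9, 101.4]
tcp_rot: [179.7, -0.4, -16.0]
ft_force: [0.3, -0.5, -0.4]
finger_gap: 42.8
```

```bash
python3 go.py 481.3 -223 90 -15.7; python3 - <<'E'
from bench import r
from h import *
for n in("top","scene"):
    s=r.snapshot(n)["image"]; cv2.imwrite(f"pics/{n}2.bmp",s); s=np.clip(s*1.6,0,255).astype(np.uint8)
    if n=="top": crop(s,310,180,90,90,6,"pics/top2.png")
    else: crop(s,140,90,90,90,6.6,"pics/scene2.png")
E
```

```text
t 2.8 pos [ 479.89 -230.93  101.4 ] rot [179.71  -0.37 -16.01] F [ 0.33 -0.53 -0.42] gap 42.8
shift mm [-0.91 -8.07 11.35] turn rad [ 0.0051 -0.0065 -0.0055]
```

View pics/scene2.png

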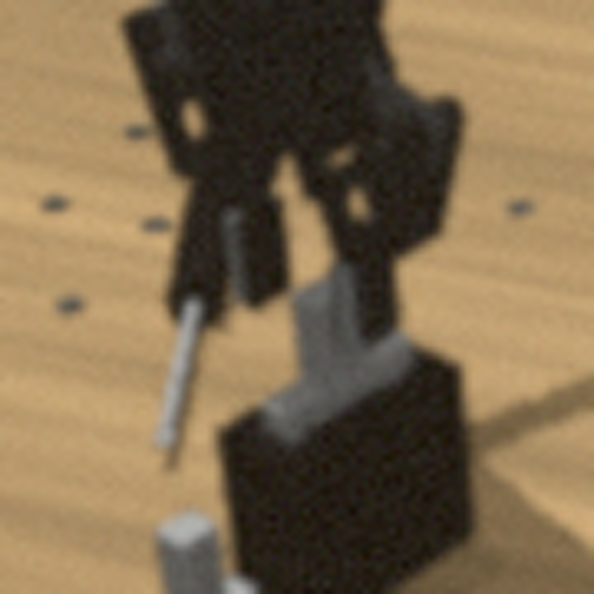

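```bash
python3 - <<'E'
from h import *
import math
a=math.radians(-16)
ux,uy=np.array([math.cos(a),math.sin(a)]),np.array([-math.sin(a),math.cos(a)])
c=np.array([479.9,-230.9])
q=lambda P:((proj(CS,P)[0]-[140,90])*6.6).round(0)
for e in(1,-1):
  for w in(11,-11):
   for zz in(101,107): print("pad",e,w,zz,q([*(c+uy*e*21.4+ux*w),zz]))
for y in(-225,-222,-219):
  print(y,[q([*(np.array([481.3,y])+ux*i+uy*j),121]).tolist() for i,j in((13,7),(13,-7),(-13,-7),(-13,7))])
E
```

```text
pad 1 11 101 [330. 363.]
pad 1 11 107 [329. 348.]
pad 1 -11 101 [374. 336.]
pad 1 -11 107 [373. 321.]
pad -1 11 101 [241. 323.]
pad -1 11 107 [239. 309.]
pad -1 -11 101 [285. 297.]
pad -1 -11 107 [284. 282.]
-225 [[304.0, 308.0], [274.0, 295.0], [327.0, 263.0], [356.0, 276.0]]
-222 [[311.0, 309.0], [282.0, 296.0], [334.0, 265.0], [364.0, 278.0]]
-219 [[319.0, 311.0], [289.0, 298.0], [342.0, 267.0], [372.0, 279.0]]
```

View pics/top2.png

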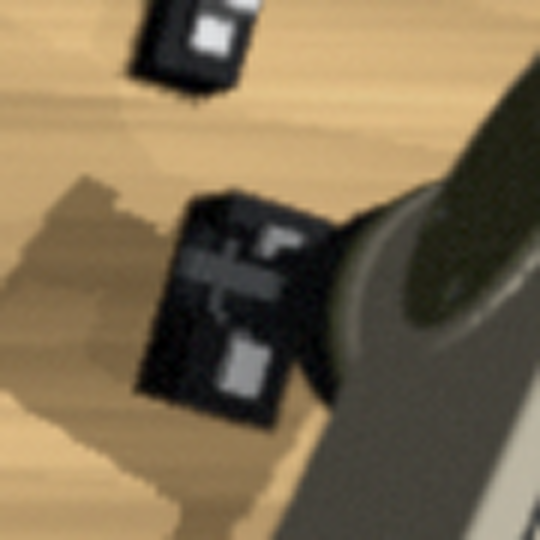

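>>> carry_out(increments=[[[0.0,-0.006,0.004],[0.005,-0.006,0],0.5],[[0,-0.003,0.004],[0,0,0],0.6],[[0,0,0.002],[0,0,0],0.6],[[0,0,0.0],[0,0,0],0.6]])

```text
time: 3.3
tool_pos: [485.0, -222.6, 94.3]
tcp_rot: [179.9, -0.3, -16.0]
ft_force: [0.8, 0.2, 0.1]
finger_gap: 33.9
```

```bash
python3 go.py 481.3 -222 90 -15.7; python3 - <<'E'
from bench import r
from h import *
for n in("scene",):
    s=r.snapshot(n)["image"]; cv2.imwrite(f"pics/{n}3.bmp",s); s=np.clip(s*2,0,255).astype(np.uint8)
    crop(s,160,100,60,60,10,"pics/scene3.png")
E
```

```text
t 3.3 pos [ 484.97 -222.61   94.33] rot [179.94  -0.35 -15.99] F [0.83 0.16 0.13] gap 33.9
shift mm [-3.73  0.42  4.31] turn rad [ 0.0011 -0.006  -0.0052]
```

View pics/scene3.png

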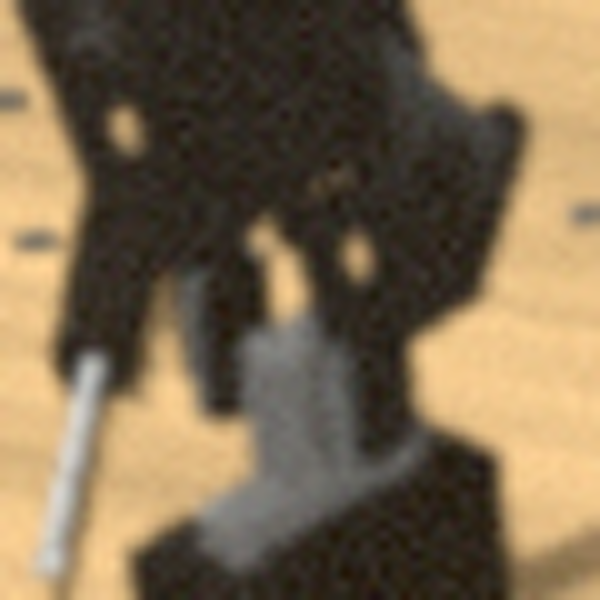

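>>> carry_out(increments=[[[-0.003,0.0,0.003],[0,0,0],0.65],[[-0.0007,0,0.0],[0,0,0],0.7],[[0,0,0],[0,0,0],0.75],[[0,0,0],[0,0,0],0.8]], newtons=40)

```text
time: 3.75
tool_pos: [481.1, -221.6, 91.2]
tcp_rot: [179.9, -0.3, -16.0]
ft_force: [0.7, -0.9, -0.6]
finger_gap: 17.4
```

```bash
python3 go.py 481.3 -222 90 -15.7
```

```text
t 3.75 pos [ 481.07 -221.58   91.2 ] rot [179.92  -0.35 -15.98] F [ 0.74 -0.93 -0.6 ] gap 17.4
shift mm [0.33 0.34 1.2 ] turn rad [ 0.0013 -0.006  -0.0049]
```

>>> carry_out(increments=[[[0,0,0],[0,0,0],0.82],[[0,0,0],[0,0,0],0.85]])

```text
time: 3.95
tool_pos: [481.1, -221.9, 91.4]
tcp_rot: [179.9, -0.4, -16.0]
ft_force: [0.3, 0.8, -0.9]
finger_gap: 13.1
```

```bash
python3 go.py 481.3 -222 90 -15.7
```

```text
t 3.95 pos [ 481.05 -221.86   91.37] rot [179.91  -0.36 -16.  ] F [ 0.27  0.83 -0.85] gap 13.1
shift mm [0.27 0.06 1.37] turn rad [ 0.0016 -0.0062 -0.0052]
```

>>> carry_out(increments=[[[0,0,0],[0,0,0],1],[[0,0,0],[0,0,0],1],[[0,0,-0.005],[0,0,0],1],[[0,0,-0.01],[0,0,0],1],[[0,0,-0.01],[0,0,0],1]], newtons=25)

```text
time: 4.45
tool_pos: [479.2, -221.0, 115.4]
tcp_rot: [180.0, -0.1, -16.0]
ft_force: [1.4, -1.1, -3.7]
finger_gap: 13.3
```

```bash
python3 go.py 481.3 -222 180 -16;python3 - <<'E'
from bench import r
from h import *
for n in("scene",):
    s=r.snapshot(n)["image"]; cv2.imwrite(f"pics/{n}4.bmp",s); s=np.clip(s*2,0,255).astype(np.uint8)
    crop(s,150,80,70,90,6.6,"pics/scene4.png")
E
```

```text
t 4.45 pos [ 479.23 -220.99  115.41] rot [ 1.7996e+02 -9.0000e-02 -1.6000e+01] F [ 1.43 -1.08 -3.68] gap 13.3
shift mm [  2.37   0.45 -64.58] turn rad [ 0.0007 -0.0016 -0.    ]
```

View pics/scene4.png

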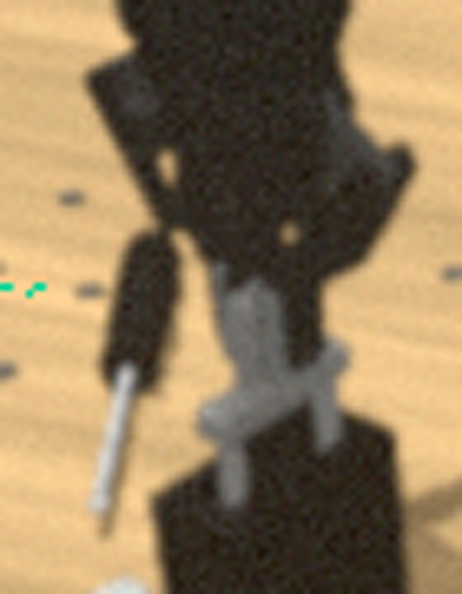

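>>> carry_out(increments=[[[0,0,-0.02],[0,0,0],1],[[0,0,-0.02],[0,0,0],1],[[0,0,-0.02],[0,0,0],1],[[0,0,-0.02],[0,0,0],1],[[0,0,-0.02],[0,0,0],1],[[0,0,0],[0,0,0],1]])

```text
time: 5.1
tool_pos: [480.7, -221.0, 225.2]
tcp_rot: [179.9, -0.5, -16.0]
ft_force: [1.4, -0.4, -2.4]
finger_gap: 13.6
```

```bash
python3 go.py 535.8 30 205 -9.8;python3 - <<'E'
from bench import r
from h import *
for n in("scene",):
    s=r.snapshot(n)["image"]; cv2.imwrite(f"pics/{n}5.bmp",s); s=np.clip(s*2,0,255).astype(np.uint8)
    crop(s,140,50,80,90,6.6,"pics/scene5.png")
E
```

```text
t 5.1 pos [ 480.65 -221.01  225.22] rot [179.93  -0.5  -15.98] F [ 1.43 -0.44 -2.44] gap 13.6
shift mm [ -16.26 -256.51   19.77] turn rad [ 0.0017 -0.0086 -0.1079]
```

View pics/scene5.png

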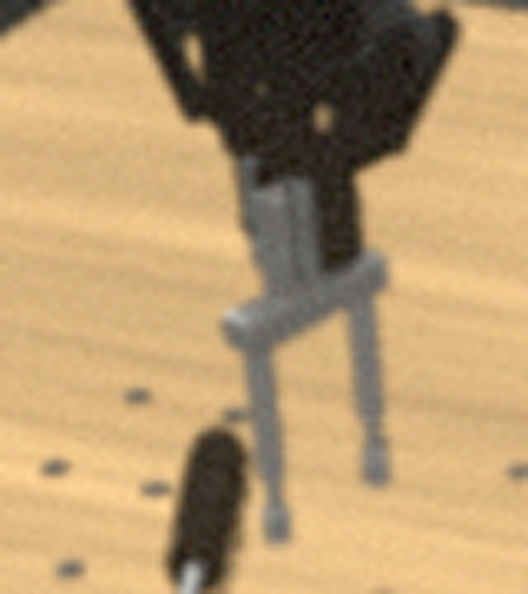

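```bash
python3 - <<'E'
from h import *
import math
a=math.radians(-16)
ux,uy=np.array([math.cos(a),math.sin(a)]),np.array([-math.sin(a),math.cos(a)])
c=np.array([480.65,-221.0]);z0=225.2-16.4
q=lambda P:((proj(CS,P)[0]-[140,50])*6.6).round(0)
print("tips",q([*(c+24*ux),z0-72]),q([*(c-24*ux),z0-72]))
print("bridge ends top",q([*(c+32*ux),z0+12]),q([*(c-32*ux),z0+12]))
print("dx10",q([*(c+34*ux),z0-72]),"dz5",q([*(c+24*ux),z0-67]))
E
```

```text
tips [272. 540.] [370. 482.]
bridge ends top [227. 321.] [365. 249.]
dx10 [251. 552.] dz5 [271. 527.]
```

>>> carry_out(increments=[[[-0.003,-0.03,0],[0,-0.005,-0.054],1],[[-0.002,-0.036,0],[0,0,-0.054],1],[[-0.003,-0.036,0],[0,0,0],1],[[-0.003,-0.036,0],[0,0,0],1],[[-0.003,-0.036,0],[0,0,0],1],[[-0.003,-0.036,0],[0,0,0],1],[[0,-0.02,0],[0,0,0],1],[[0,-0.01,0],[0,0,0],1],[[0,0,0],[0,0,0],1]])

```text
time: 6.05
tool_pos: [503.5, 27.4, 209.8]
tcp_rot: [180.0, 0.8, -9.7]
ft_force: [-1.0, -0.2, -2.5]
finger_gap: 13.5
```

```bash
python3 go.py 536 30 205 -9.8
```

```text
t 6.05 pos [503.54  27.39 209.76] rot [179.99   0.83  -9.68] F [-1.02 -0.18 -2.55] gap 13.5
shift mm [31.62 -8.03  4.3 ] turn rad [0.0003 0.0145 0.0022]
```

>>> carry_out(increments=[[[0.015,-0.004,0],[0,0.0145,0],1],[[0.012,-0.003,0],[0,0,0],1],[[0.005,-0.001,0],[0,0,0],1],[[0,0,0],[0,0,0],1]])

```text
time: 6.45
tool_pos: [535.8, 26.2, 206.6]
tcp_rot: [179.8, 0.2, -9.8]
ft_force: [-0.4, -0.1, -3.5]
finger_gap: 13.4
```

```bash
python3 go.py 536 30 205 -9.8;python3 - <<'E'
from bench import r
from h import *
for n in("top","scene",):
    s=r.snapshot(n)["image"]; cv2.imwrite(f"pics/{n}6.bmp",s); s=np.clip(s*1.8,0,255).astype(np.uint8)
    if n=="top": crop(s,180,160,100,80,8,"pics/top6.png")
    else: crop(s,235,130,120,110,5,"pics/scene6.png")
E
```

```text
t 6.45 pos [535.85  26.19 206.61] rot [179.85   0.21  -9.79] F [-0.41 -0.12 -3.46] gap 13.4
shift mm [-0.49 -3.78  1.6 ] turn rad [0.0027 0.0037 0.0002]
```

View pics/scene6.png

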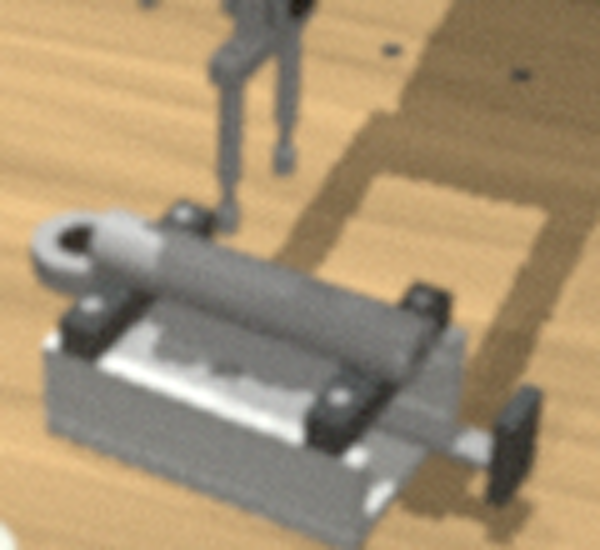

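View pics/top6.png

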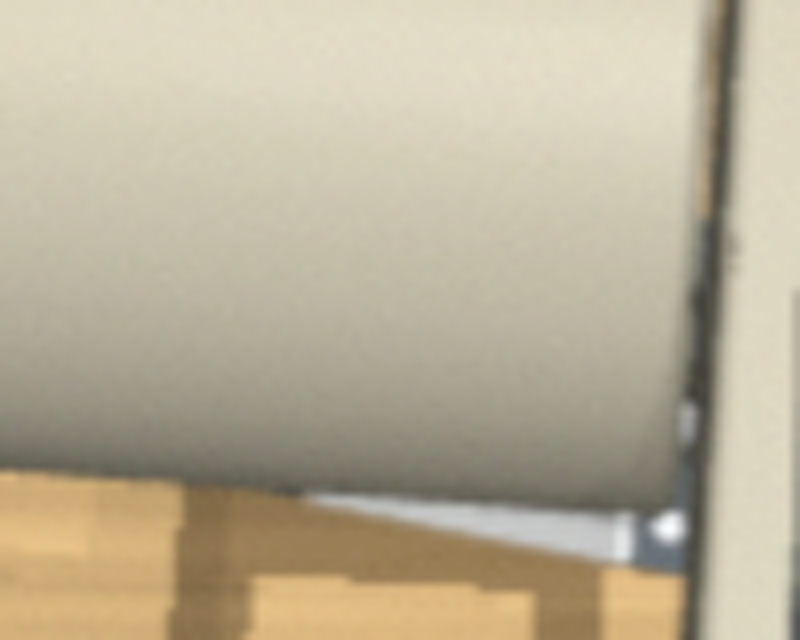

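```bash
python3 - <<'E'
from h import *
import math
s=cv2.imread("pics/scene6.bmp"); s=np.clip(s*1.8,0,255).astype(np.uint8)
crop(s,262,135,50,50,12,"pics/scene6b.png")
s0=np.clip(cv2.imread("pics/scene0.bmp")*1.8,0,255).astype(np.uint8)
crop(s0,240,165,62,55,12.5,"pics/s_fixA.png"); crop(s0,290,180,62,62,12,"pics/s_fixB.png")
a=math.radians(-9.8)
ux,uy=np.array([math.cos(a),math.sin(a)]),np.array([-math.sin(a),math.cos(a)])
c=np.array([535.85,26.2]);z0=206.6-16.4
q=lambda P:(proj(CS,P)[0]*12-np.array([262,135])*12).round(0)
print("tips",q([*(c+24*ux),z0-72]),q([*(c-24*ux),z0-72]))
print("bridge end top",q([*(c+32*ux),z0+12]))
print("+5x",q([*(c+29*ux),z0-72]),"+5y",q([*(c+24*ux+5*uy),z0-72]))
E
```

```text
tips [205. 495.] [341. 354.]
bridge end top [193.  89.]
+5x [190. 511.] +5y [231. 505.]
```

View pics/scene6b.png

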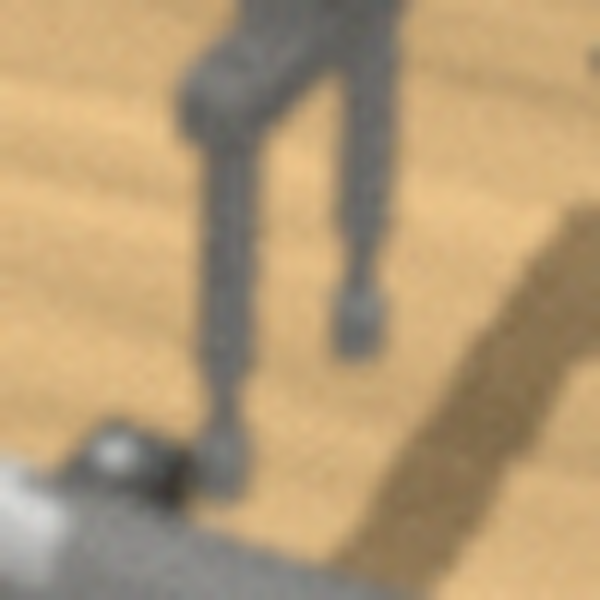

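View pics/s_fixA.png

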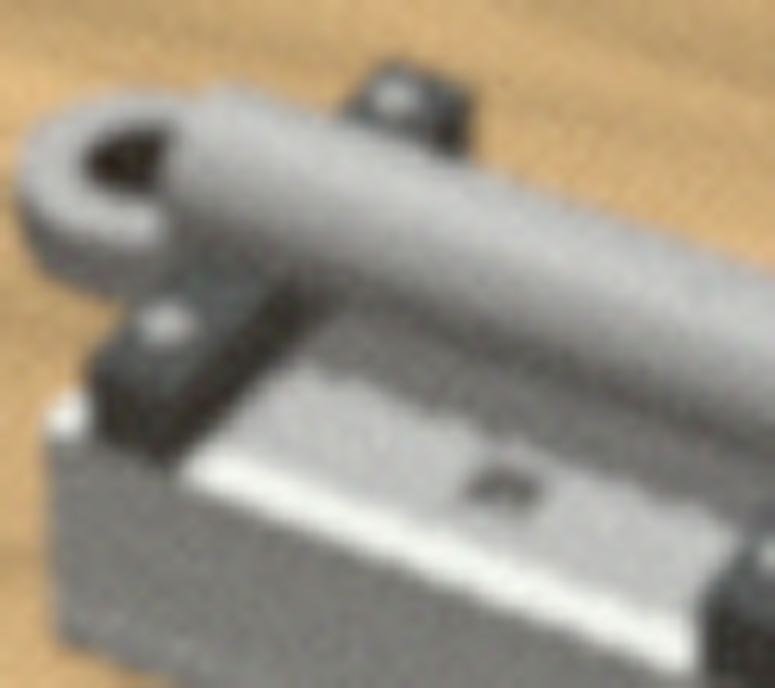

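View pics/s_fixB.png

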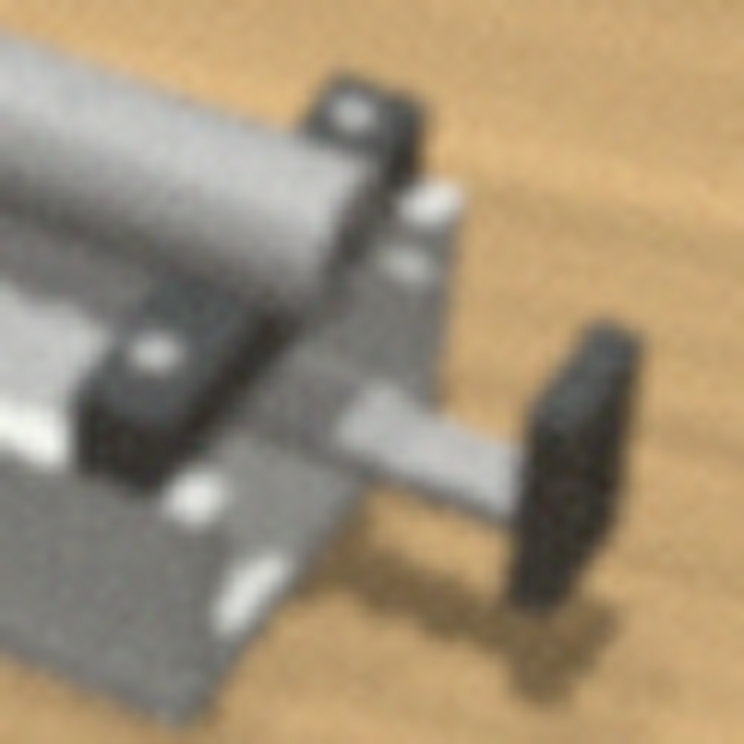

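```bash
python3 go.py 537.3 28.5 190 -9.8
```

```text
t 6.55 pos [535.34  26.4  206.68] rot [179.85   0.23  -9.79] F [-0.57  0.3  -2.57] gap 13.7
shift mm [ 1.64 -2.45 16.67] turn rad [0.0026 0.0039 0.0002]
```

>>> carry_out(increments=[[[0.0015,-0.002,0.005],[0.0026,0.0039,0],1],[[0,0,0.005],[0,0,0],1],[[0,0,0.004],[0,0,0],1],[[0,0,0],[0,0,0],1]])

```text
time: 6.95
tool_pos: [536.1, 27.5, 191.1]
tcp_rot: [-180.0, 0.0, -9.8]
ft_force: [-0.1, -0.1, -2.7]
finger_gap: 13.5
```

```bash
python3 go.py 537.3 28.5 188 -9.8;python3 - <<'E'
from bench import r
from h import *
for n in("scene",):
    s=r.snapshot(n)["image"]; cv2.imwrite(f"pics/{n}7.bmp",s); s=np.clip(s*1.8,0,255).astype(np.uint8)
    crop(s,240,140,80,80,7.5,"pics/scene7.png")
E
```

```text
t 6.95 pos [536.12  27.51 191.14] rot [-1.80e+02  2.00e-02 -9.84e+00] F [-0.11 -0.1  -2.71] gap 13.5
shift mm [ 1.   -1.18  3.14] turn rad [-0.      0.0004 -0.0007]
```

View pics/scene7.png

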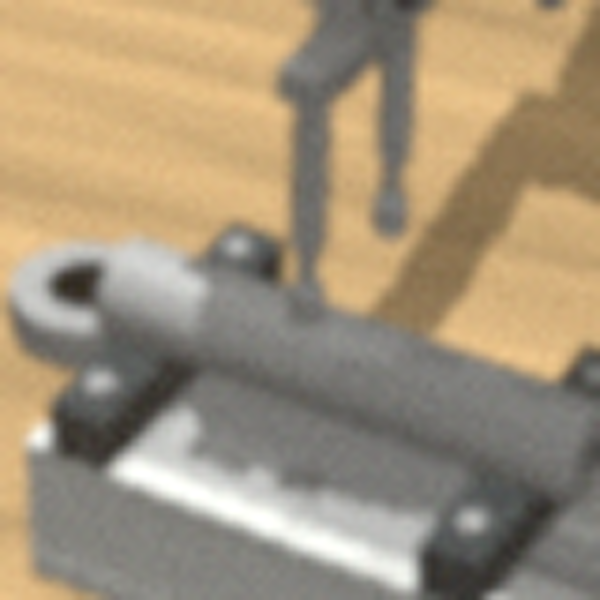

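```bash
python3 - <<'E'
from h import *
import math
a=math.radians(-9.8)
ux,uy=np.array([math.cos(a),math.sin(a)]),np.array([-math.sin(a),math.cos(a)])
c=np.array([536.1,27.5])
p=lambda c,z:proj(CS,[*(c+24*ux),z])[0]
t=p(c,191.1-16.4-72);print("pred tip",t,((t-[240,140])*7.5).round())
d=p(c,48)-t; print("drop",d,"obs tip at plate",np.array([280.2,181.6])+d)
J=np.c_[p(c+ux,48)-p(c,48),p(c+uy,48)-p(c,48)]
e=np.array([279.8,203.3])-(np.array([280.2,181.6])+d);print("needed fx,fy mm",np.linalg.solve(J,e),J)
# bar clearance: bar axis line top silhouettes
E
```

```text
pred tip [279.46789971 182.67234635] [296. 320.]
drop [-0.64021125 20.85578144] obs tip at plate [279.55978875 202.45578144]
needed fx,fy mm [2.17085639 1.78542949] [[-0.23287155  0.41768211]
 [ 0.26064486  0.15592663]]
```

>>> carry_out(increments=[[[0.002,-0.0015,0.002],[0,0,0],1],[[0.0003,0,0.004],[0,0,0],1],[[0.0003,0,0.004],[0,0,0],1],[[0,0,0],[0,0,0],1]])

```text
time: 7.4
tool_pos: [539.5, 28.8, 181.0]
tcp_rot: [-180.0, -0.0, -9.8]
ft_force: [-0.5, 0.2, -2.1]
finger_gap: 13.3
```

```bash
python3 go.py 538 28.8 165 -9.8;python3 - <<'E'
from bench import r
from h import *
for n in("scene",):
    s=r.snapshot(n)["image"]; cv2.imwrite(f"pics/{n}8.bmp",s); s=np.clip(s*2.2,0,255).astype(np.uint8)
    crop(s,255,140,60,60,10,"pics/scene8.png")
E
```

```text
t 7.4 pos [539.54  28.83 181.02] rot [-1.7999e+02 -4.0000e-02 -9.8200e+00] F [-0.48  0.19 -2.08] gap 13.3
shift mm [-1.52  0.3  16.02] turn rad [-0.0001 -0.0006 -0.0003]
```

View pics/scene8.png

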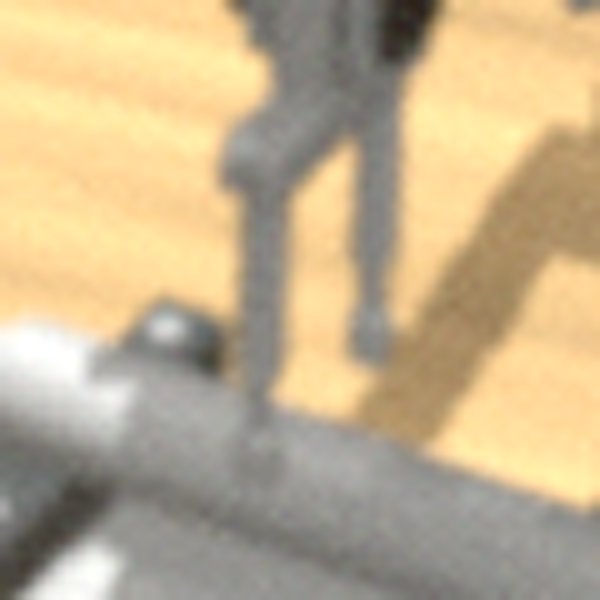

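>>> carry_out(increments=[[[-0.0013,0,0.002],[0,0,0],1],[[0,0,0.004],[0,0,0],1],[[0,0,0.004],[0,0,0],1],[[0,0,0.004],[0,0,0],1]])

```text
time: 7.85
tool_pos: [538.8, 29.0, 167.2]
tcp_rot: [-180.0, -0.1, -9.8]
ft_force: [0.9, -0.4, -2.5]
finger_gap: 13.7
```

```bash
python3 go.py 538 28.8 150 -9.8
```

```text
t 7.85 pos [538.81  29.03 167.21] rot [-1.7998e+02 -1.4000e-01 -9.8200e+00] F [ 0.91 -0.37 -2.55] gap 13.7
shift mm [-0.81  0.37 17.21] turn rad [-0.0004 -0.0025 -0.0003]
```

>>> carry_out(increments=[[[-0.0006,0,0.004],[0,0,0],1],[[0,0,0.004],[0,0,0],1],[[0,0,0.004],[0,0,0],1],[[0,0,0.002],[0,0,0],1],[[0,0,0],[0,0,0],1]])

```text
time: 8.35
tool_pos: [537.4, 29.1, 150.6]
tcp_rot: [-180.0, -0.0, -9.8]
ft_force: [0.1, 0.4, -1.9]
finger_gap: 13.3
```

```bash
python3 go.py 538 28.8 145 -9.8;python3 - <<'E'
from bench import r
from h import *
for n in("scene",):
    s=r.snapshot(n)["image"]; cv2.imwrite(f"pics/{n}9.bmp",s); s=np.clip(s*2.,0,255).astype(np.uint8)
    crop(s,245,150,60,60,10,"pics/scene9.png")
E
```

```text
t 8.35 pos [537.45  29.14 150.58] rot [-1.80e+02 -3.00e-02 -9.82e+00] F [ 0.15  0.42 -1.92] gap 13.3
shift mm [0.6  0.24 5.59] turn rad [-0.0001 -0.0006 -0.0003]
```

View pics/scene9.png

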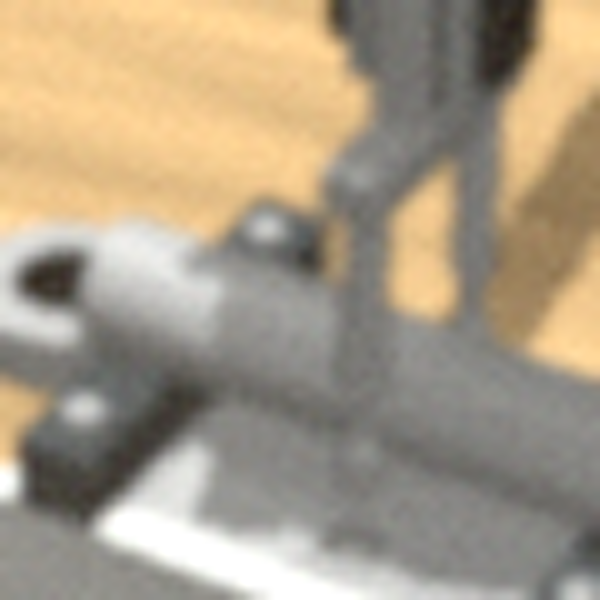

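```bash
python3 - <<'E'
from h import *
s=cv2.imread("pics/scene9.bmp"); s=cv2.createCLAHE(3,(1,1)).apply(cv2.cvtColor(s[185:213,262:298],cv2.COLOR_BGR2GRAY))
cv2.imwrite("pics/z9.png",cv2.resize(s,None,fx=20,fy=20,interpolation=cv2.INTER_CUBIC))
E
```

```text
(no output)
```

View pics/z9.png

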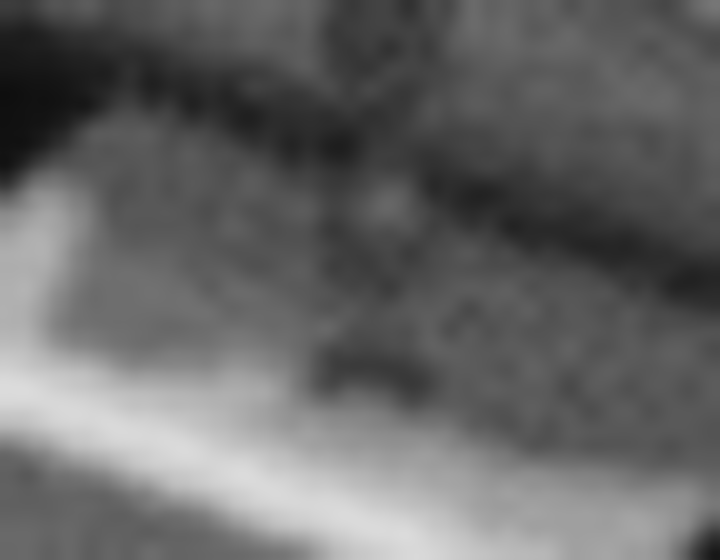

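>>> carry_out(increments=[[[0,0,0.003],[0,0,0],1],[[0,0,0.003],[0,0,0],1],[[0,0,0.003],[0,0,0],1],[[0,0,0.001],[0,0,0],1]])

```text
time: 8.8
tool_pos: [538.1, 29.1, 140.7]
tcp_rot: [-180.0, -0.1, -9.8]
ft_force: [0.6, -0.2, -2.9]
finger_gap: 13.5
```

```bash
python3 go.py 538 28.8 136.4 -9.8
```

```text
t 8.8 pos [538.06  29.13 140.68] rot [-1.7998e+02 -1.2000e-01 -9.8200e+00] F [ 0.59 -0.16 -2.89] gap 13.5
shift mm [-0.01  0.34  4.28] turn rad [-0.0003 -0.0021 -0.0003]
```

>>> carry_out(increments=[[[0,0,0.002],[0,0,0],1],[[0,0,0.002],[0,0,0],1],[[0,0,0.001],[0,0,0],1]])

```text
time: 9.1
tool_pos: [538.1, 29.1, 135.2]
tcp_rot: [-180.0, -0.1, -9.8]
ft_force: [-0.3, -0.2, -2.2]
finger_gap: 13.4
```

```bash
python3 go.py 538 28.8 136.4 -9.8
```

```text
t 9.1 pos [538.06  29.13 135.19] rot [-1.7998e+02 -1.1000e-01 -9.8200e+00] F [-0.34 -0.18 -2.18] gap 13.4
shift mm [ 0.    0.33 -1.21] turn rad [-0.0003 -0.002  -0.0003]
```

>>> carry_out(increments=[[[0,0,0.001],[0,0,0],1],[[0,0,0.001],[0,0,0],1]])

```text
time: 9.3
tool_pos: [538.1, 29.1, 133.1]
tcp_rot: [-180.0, -0.1, -9.8]
ft_force: [0.1, -0.0, -2.7]
finger_gap: 13.3
```

>>> carry_out(increments=[[[0,0,0.001],[0,0,0],1],[[0,0,0.001],[0,0,0],1]])

```text
time: 9.5
tool_pos: [538.2, 29.1, 131.0]
tcp_rot: [-180.0, -0.1, -9.8]
ft_force: [0.4, 1.1, -2.0]
finger_gap: 13.8
```

>>> carry_out(increments=[[[0,0,0.001],[0,0,0],1],[[0,0,0.001],[0,0,0],1],[[0,0,0.001],[0,0,0],1]])

```text
time: 9.8
tool_pos: [538.3, 29.1, 127.8]
tcp_rot: [-180.0, -0.1, -9.8]
ft_force: [0.1, 0.9, -2.9]
finger_gap: 13.8
```

```bash
python3 go.py 538 28.8 103.4 -9.8;python3 - <<'E'
from bench import r
from h import *
for n in("scene",):
    s=r.snapshot(n)["image"]; cv2.imwrite(f"pics/{n}10.bmp",s); s=np.clip(s*2.,0,255).astype(np.uint8)
    crop(s,245,150,60,60,10,"pics/scene10.png")
E
```

```text
t 9.8 pos [538.25  29.11 127.82] rot [-1.7998e+02 -1.4000e-01 -9.8200e+00] F [ 0.13  0.95 -2.88] gap 13.8
shift mm [-0.25  0.35 24.42] turn rad [-0.0003 -0.0024 -0.0003]
```

View pics/scene10.png

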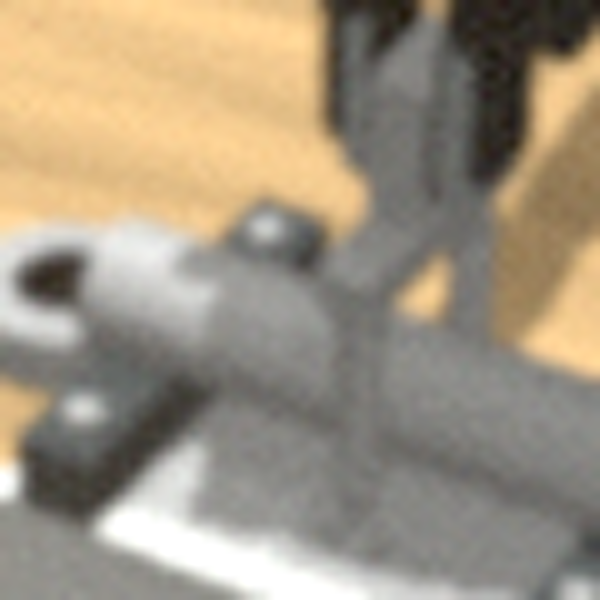

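The tip has gone into the hole: the leg now ends at the hole at about (355,530), and there is no contact force.

>>> carry_out(increments=[[[0,0,0.002],[0,0,0],1],[[0,0,0.002],[0,0,0],1],[[0,0,0.002],[0,0,0],1]])

```text
time: 10.15
tool_pos: [538.3, 29.1, 121.4]
tcp_rot: [-180.0, -0.2, -9.8]
ft_force: [0.2, 0.1, -3.8]
finger_gap: 13.3
```

>>> carry_out(increments=[[[0,0,0.002],[0,0,0],1],[[0,0,0.002],[0,0,0],1],[[0,0,0.001],[0,0,0],1]])

```text
time: 10.45
tool_pos: [538.1, 29.1, 115.6]
tcp_rot: [-180.0, -0.1, -9.8]
ft_force: [0.2, 0.6, -2.2]
finger_gap: 13.7
```

>>> carry_out(increments=[[[0,0,0.002],[0,0,0],1],[[0,0,0.001],[0,0,0],1]])

```text
time: 10.65
tool_pos: [538.1, 29.1, 112.2]
tcp_rot: [-180.0, -0.1, -9.8]
ft_force: [0.2, -0.1, -2.8]
finger_gap: 13.2
```

>>> carry_out(increments=[[[0,0,0.002],[0,0,0],1],[[0,0,0.001],[0,0,0],1]])

```text
time: 10.85
tool_pos: [538.1, 29.1, 109.0]
tcp_rot: [-180.0, -0.1, -9.8]
ft_force: [-0.5, -0.0, -2.4]
finger_gap: 13.6
```

>>> carry_out(increments=[[[0,0,0.001],[0,0,0],1],[[0,0,0.0005],[0,0,0],1]])

```text
time: 11.05
tool_pos: [538.1, 29.1, 107.3]
tcp_rot: [-180.0, -0.1, -9.8]
ft_force: [-0.1, 0.2, -2.4]
finger_gap: 13.8
```

>>> carry_out(increments=[[[0,0,0.001],[0,0,0],1],[[0,0,0.0005],[0,0,0],1]])

```text
time: 11.25
tool_pos: [538.2, 29.1, 105.8]
tcp_rot: [-180.0, -0.1, -9.8]
ft_force: [-0.1, 0.2, -2.2]
finger_gap: 13.6
```

>>> carry_out(increments=[[[0,0,0.001],[0,0,0],1],[[0,0,0.0005],[0,0,0],1]])

```text
time: 11.45
tool_pos: [538.2, 29.1, 104.2]
tcp_rot: [-180.0, -0.1, -9.8]
ft_force: [1.0, -0.4, -2.5]
finger_gap: 13.5
```

>>> carry_out(increments=[[[0,0,0.0008],[0,0,0],1]])

```text
time: 11.55
tool_pos: [538.3, 29.1, 103.5]
tcp_rot: [-180.0, -0.1, -9.8]
ft_force: [0.2, 0.3, -2.7]
finger_gap: 13.6
```

>>> carry_out(increments=[[[0,0,0.0008],[0,0,0],1]])

```text
time: 11.65
tool_pos: [538.5, 29.1, 103.2]
tcp_rot: [-180.0, -0.2, -9.8]
ft_force: [-3.1, 0.1, 7.3]
finger_gap: 13.5
```

>>> carry_out(increments=[[[0,0,0.0008],[0,0,0],1]])

```text
time: 11.75
tool_pos: [538.6, 29.1, 103.2]
tcp_rot: [-180.0, -0.2, -9.8]
ft_force: [-4.4, -0.5, 7.0]
finger_gap: 13.4
```

>>> carry_out(increments=[[[-0.0004,0,0],[0,0.002,0],1]])

```text
time: 11.85
tool_pos: [538.3, 29.1, 103.5]
tcp_rot: [-180.0, -0.3, -9.8]
ft_force: [-0.1, 0.1, -2.4]
finger_gap: 13.6
```

>>> carry_out(increments=[[[-0.0002,0,0],[0,0,0],0.75],[[0,0,0],[0,0,0],0.7]])

```text
time: 12.05
tool_pos: [538.7, 29.2, 104.0]
tcp_rot: [-180.0, -0.4, -9.8]
ft_force: [-0.5, -0.2, 0.8]
finger_gap: 25.9
```

```bash
python3 go.py 538 28.8 103.4 -9.8;python3 - <<'E'
from bench import r
from h import *
for n in("scene",):
    s=r.snapshot(n)["image"]; cv2.imwrite(f"pics/{n}11.bmp",s); s=np.clip(s*2.,0,255).astype(np.uint8)
    crop(s,245,130,70,80,7.5,"pics/scene11.png")
E
```

```text
t 12.05 pos [538.68  29.18 103.98] rot [-179.97   -0.39   -9.82] F [-0.47 -0.18  0.76] gap 25.9
shift mm [-0.61  0.49  0.58] turn rad [-0.0006 -0.0068 -0.0003]
```

View pics/scene11.png

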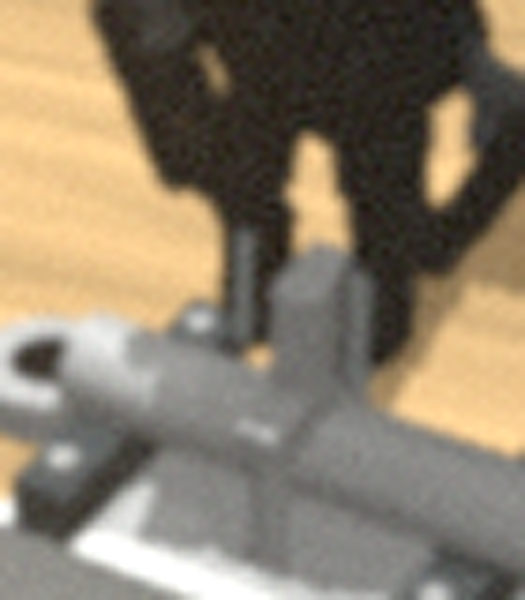

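>>> carry_out(increments=[[[-0.0003,0,0],[0,0,0],0.6],[[0,0,-0.006],[0,0,0],0.6],[[0,0,-0.015],[0,0,0],0.6],[[0,0,-0.02],[0,0,0],0.6],[[0,0,-0.02],[0,0,0],0.6],[[0,0,0],[0,0,0],1],[[0,-0.02,0],[0,0,0],1],[[0,-0.03,0],[0,0,0],1],[[0,-0.03,0],[0,0,0],1],[[0,-0.03,0],[0,0,0],1],[[0,-0.02,0],[0,0,0],1],[[0,0,0],[0,0,0],1]])

```text
time: 13.3
tool_pos: [562.7, 160.8, 174.1]
tcp_rot: [-179.9, -0.8, -10.0]
ft_force: [-0.3, -1.0, 0.1]
finger_gap: -0.1
```

```bash
python3 go.py 564.5 181.8 32 -9.8;python3 - <<'E'
from bench import r
from h import *
for n in("scene","top"):
    s=r.snapshot(n)["image"]; cv2.imwrite(f"pics/{n}12.bmp",s); s=np.clip(s*2.,0,255).astype(np.uint8)
    if n=="scene":crop(s,235,100,140,145,4,"pics/scene12.png")
    else: crop(s,170,150,110,100,6,"pics/top12.png")
E
```

```text
t 13.3 pos [562.67 160.85 174.08] rot [-179.9    -0.76  -10.  ] F [-0.34 -0.96  0.11] gap -0.1
shift mm [ -3.71 -20.71 142.08] turn rad [-0.0016 -0.0132 -0.0034]
```

View pics/scene12.png

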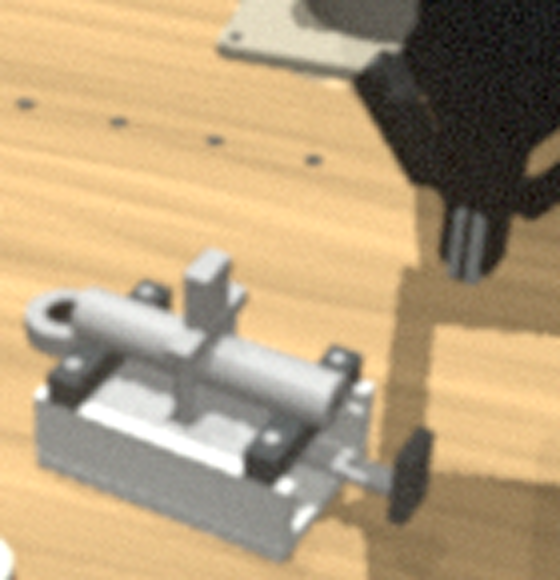

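View pics/top12.png

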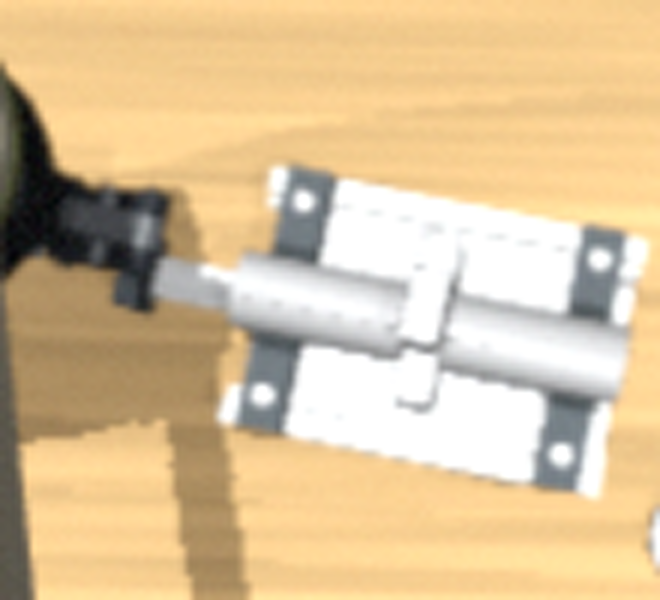

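>>> carry_out(increments=[[[-0.002,-0.012,0],[-0.002,-0.013,-0.0034],1],[[-0.002,-0.012,0.01],[0,0,0],1],[[0,0,0.025],[0,0,0],1],[[0,0,0.025],[0,0,0],1],[[0,0,0.02],[0,0,0],1],[[0,0,0],[0,0,0],1]])

```text
time: 14.0
tool_pos: [562.8, 183.5, 89.7]
tcp_rot: [179.9, 0.0, -10.1]
ft_force: [0.3, -0.1, -0.6]
finger_gap: 0.2
```

```bash
python3 go.py 564.5 181.8 32 -9.8
```

```text
t 14.0 pos [562.79 183.47  89.71] rot [ 1.7992e+02  4.0000e-02 -1.0120e+01] F [ 0.28 -0.13 -0.6 ] gap 0.2
shift mm [ 2.02  1.27 57.71] turn rad [ 0.0014  0.0007 -0.0055]
```

>>> carry_out(increments=[[[0.001,0,0.018],[0,0,-0.005],1],[[0.0005,0,0.018],[0,0,0],1],[[0,0,0.012],[0,0,0],1],[[0,0,0.004],[0,0,0],1],[[0,0,0],[0,0,0],1]])

```text
time: 14.5
tool_pos: [565.6, 184.0, 38.2]
tcp_rot: [180.0, -0.0, -9.9]
ft_force: [-0.3, 0.6, -0.4]
finger_gap: 0.1
```

```bash
python3 go.py 564.5 181.8 32 -9.8;python3 - <<'E'
from bench import r
from h import *
for n in("scene",):
    s=r.snapshot(n)["image"]; cv2.imwrite(f"pics/{n}13.bmp",s); s=np.clip(s*2.,0,255).astype(np.uint8)
    crop(s,280,120,110,120,5,"pics/scene13.png")
E
```

```text
t 14.5 pos [565.56 183.96  38.17] rot [ 1.7997e+02 -5.0000e-02 -9.9000e+00] F [-0.29  0.56 -0.37] gap 0.1
shift mm [-0.68  2.3   6.17] turn rad [ 0.0004 -0.0008 -0.0017]
```

View pics/scene13.png

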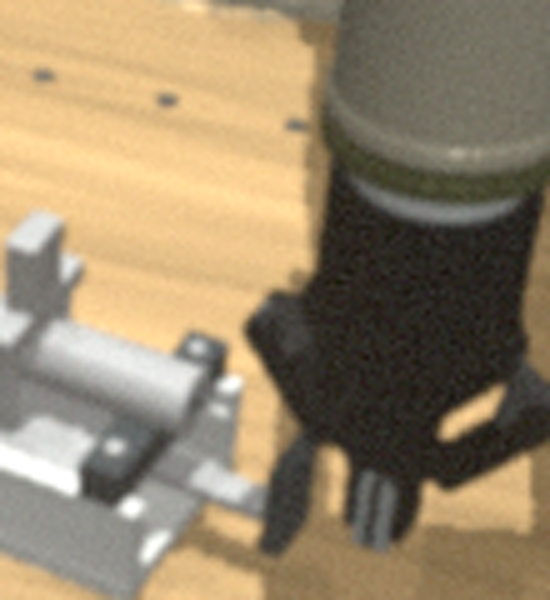

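>>> carry_out(increments=[[[-0.0005,0.006,0.002],[0,0,0],1],[[0,0.005,0.001],[0,0,0],1],[[0,0.002,0],[0,0,0],1]])

```text
time: 14.85
tool_pos: [564.6, 170.9, 38.0]
tcp_rot: [-179.9, -0.3, -9.9]
ft_force: [-0.2, -0.2, -1.0]
finger_gap: -0.3
```

>>> carry_out(increments=[[[0,0.001,0],[0,0,0],1],[[0,0.001,0],[0,0,0],1]])

```text
time: 15.05
tool_pos: [564.7, 168.3, 38.9]
tcp_rot: [-179.9, -0.3, -9.9]
ft_force: [-0.3, 0.7, -0.2]
finger_gap: -0.2
```

```bash
python3 go.py 558.5 146.7 36 -9.8
```

```text
t 15.05 pos [564.71 168.26  38.86] rot [-179.91   -0.34   -9.92] F [-0.33  0.67 -0.21] gap -0.2
shift mm [-2.42 22.32  2.81] turn rad [-0.0016 -0.006  -0.0021]
```

>>> carry_out(increments=[[[-0.001,0.001,0.001],[0,0,0],1],[[0,0.001,0.001],[0,0,0],1]])

```text
time: 15.25
tool_pos: [563.7, 166.4, 37.2]
tcp_rot: [-179.9, -0.4, -9.9]
ft_force: [-0.2, 0.2, 0.4]
finger_gap: -0.1
```

>>> carry_out(increments=[[[0,0.001,0],[0,0,0],1],[[0,0.001,0],[0,0,0],1]])

```text
time: 15.45
tool_pos: [563.1, 164.5, 37.0]
tcp_rot: [-179.9, -0.4, -9.9]
ft_force: [0.4, 3.0, -0.3]
finger_gap: -0.3
```

>>> carry_out(increments=[[[0,0.001,0],[0,0,0],1],[[0,0.001,0],[0,0,0],1]])

```text
time: 15.65
tool_pos: [562.9, 163.2, 37.1]
tcp_rot: [-179.8, -0.4, -9.9]
ft_force: [0.6, 2.3, -0.3]
finger_gap: 0.4
```

>>> carry_out(increments=[[[0,0.0015,0],[0,0,0],1],[[0,0.0015,0],[0,0,0],1],[[0,0.0015,0],[0,0,0],1]])

```text
time: 15.95
tool_pos: [562.2, 159.0, 37.1]
tcp_rot: [-179.8, -0.4, -9.9]
ft_force: [1.5, 2.3, -0.3]
finger_gap: 0.1
```

>>> carry_out(increments=[[[0,0.0015,0],[0,0,0],1],[[0,0.0015,0],[0,0,0],1],[[0,0.0015,0],[0,0,0],1]])

```text
time: 16.25
tool_pos: [561.3, 154.2, 37.1]
tcp_rot: [-179.8, -0.4, -9.9]
ft_force: [0.1, 2.8, -0.0]
finger_gap: 0.2
```

>>> carry_out(increments=[[[0,0.0015,0],[0,0,0],1],[[0,0.0015,0],[0,0,0],1]])

```text
time: 16.45
tool_pos: [560.7, 151.0, 37.0]
tcp_rot: [-179.8, -0.4, -9.9]
ft_force: [0.2, 2.0, -0.2]
finger_gap: 0.1
```

>>> carry_out(increments=[[[0,0.001,0],[0,0,0],1],[[0,0.001,0],[0,0,0],1],[[0,0.0005,0],[0,0,0],1]])

```text
time: 16.75
tool_pos: [560.2, 148.1, 37.0]
tcp_rot: [-179.8, -0.4, -9.9]
ft_force: [0.1, 2.3, 0.4]
finger_gap: -0.1
```

>>> carry_out(increments=[[[0,0.0008,0],[0,0,0],1],[[0,0.0005,0],[0,0,0],1]])

```text
time: 16.95
tool_pos: [560.0, 146.7, 37.0]
tcp_rot: [-179.8, -0.4, -9.9]
ft_force: [1.4, 3.2, -1.1]
finger_gap: 0.3
```

>>> carry_out(increments=[[[0,0.0006,0],[0,0,0],1]])

```text
time: 17.05
tool_pos: [559.9, 146.1, 37.0]
tcp_rot: [-179.8, -0.4, -9.9]
ft_force: [0.9, 3.0, -0.6]
finger_gap: 0.1
```

>>> carry_out(increments=[[[0,0.0006,0],[0,0,0],1]])

```text
time: 17.15
tool_pos: [559.8, 145.6, 37.1]
tcp_rot: [-179.7, -0.4, -9.9]
ft_force: [1.1, 6.5, -0.7]
finger_gap: -0.0
```

>>> carry_out(increments=[[[0,0.0003,0],[0,0,0],1]])

```text
time: 17.25
tool_pos: [559.8, 145.6, 37.1]
tcp_rot: [-179.7, -0.4, -9.9]
ft_force: [2.1, 5.7, -1.4]
finger_gap: 0.1
```

>>> carry_out(increments=[[[0,0.0005,0],[0,0,0],1]])

```text
time: 17.35
tool_pos: [559.8, 145.6, 37.1]
tcp_rot: [-179.7, -0.4, -9.9]
ft_force: [1.9, 5.3, -1.0]
finger_gap: 0.3
```

>>> carry_out(increments=[[[0,0.0009,0],[0,0,0],1],[[0,0.0009,0],[0,0,0],1]])

```text
time: 17.55
tool_pos: [559.8, 145.6, 37.2]
tcp_rot: [-179.5, -0.4, -9.9]
ft_force: [2.5, 8.0, -1.6]
finger_gap: -0.3
```

```bash
python3 go.py 558.5 146.7 36 -9.8
```

```text
t 17.55 pos [559.8  145.59  37.21] rot [-179.5    -0.45   -9.86] F [ 2.49  7.98 -1.61] gap -0.3
shift mm [-1.48 -0.86  1.2 ] turn rad [-0.0087 -0.0078 -0.0011]
```

>>> carry_out(increments=[[[0,-0.005,0],[0,0,0],1],[[0,-0.012,0],[0,0,0],1],[[0,-0.02,0],[0,0,0],1],[[0,-0.02,0],[0,0,0],1],[[0,-0.02,-0.02],[0,0,0],1],[[0,-0.01,-0.03],[0,0,0],1],[[0,-0.02,-0.03],[0,0,0],1],[[0,-0.02,-0.03],[0,0,0],1],[[0,-0.02,0],[0,0,0],1],[[0,0,0],[0,0,0],1]])

```text
time: 18.55
tool_pos: [583.3, 297.2, 150.1]
tcp_rot: [-179.9, -0.2, -10.0]
ft_force: [-0.7, 0.7, -0.7]
finger_gap: 0.1
```

```bash
python3 - <<'E'
from bench import r
from h import *
for n in("scene","top"):
    s=r.snapshot(n)["image"]; cv2.imwrite(f"pics/{n}14.bmp",s); s=np.clip(s*1.6,0,255).astype(np.uint8)
    if n=="scene":crop(s,235,130,110,110,6,"pics/scene14.png")
    else:
        crop(s,180,170,100,70,8,"pics/top14.png"); cv2.imwrite("pics/top14f.png",s)
E
```

```text
(no output)
```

View pics/scene14.png

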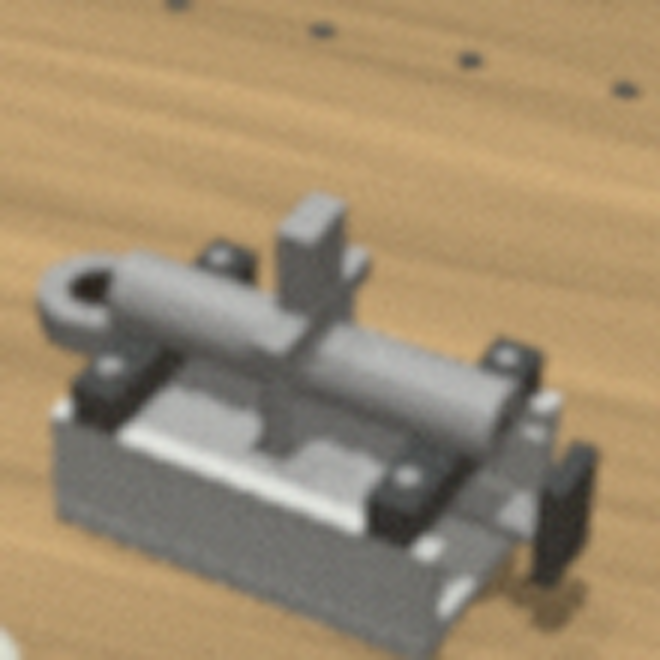

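View pics/top14.png

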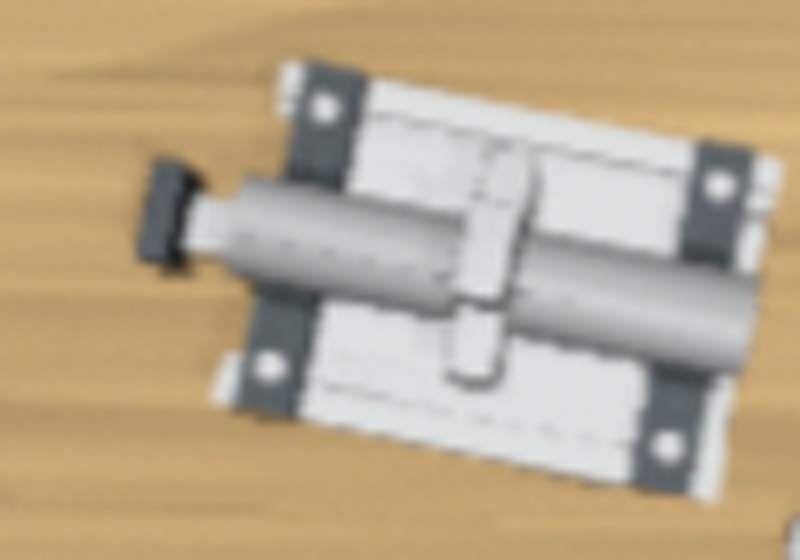

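View pics/top14f.png

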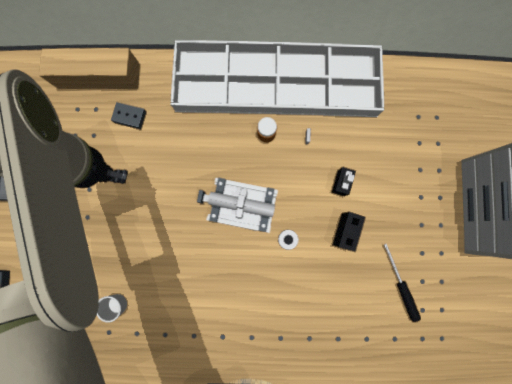

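```bash
python3 - <<'E'
from fit import *
p,_=fit(fx_t,[538,28,-.17]);a=p[2];R=np.array([[np.cos(a),-np.sin(a)],[np.sin(a),np.cos(a)]])
f=lambda c,u,z:(R.T@(unproj(c,u,z)[:2]-p[:2])).round(1)
for u0,u1 in(((75,243),(138,260)),((93,147),(155,160))): print(f(CT,T(u0),64),f(CT,T(u1),64))
a,b=cv2.imread("pics/top0.bmp"),cv2.imread("pics/top14.bmp")
d=cv2.absdiff(a,b).max(2);d[:, :180]=0
print("changed boxes",[tuple(cv2.boundingRect(c)) for c in cv2.findContours((cv2.medianBlur(d,3)>30).astype(np.uint8),0,2)[0] if cv2.contourArea(c)>4])
E
```

```text
[-14.  121.4] [-15.3 102.4]
[ 14.2 122.2] [ 14.  103.7]
changed boxes [(184, 370, 22, 14), (297, 354, 208, 30), (208, 348, 65, 36), (346, 218, 17, 28), (237, 209, 6, 4), (239, 197, 5, 4), (189, 188, 17, 17)]
```

```bash
python3 -c "
from bench import r
print(r.hand_in())"
```

```text
the job is handed in; nothing more can be done
None
```

The bar is clamped, with the larger stirrup home on it and the keeper pushed in to its stop. I handed the job in after about 18.7 s, with the gripper clear of everything.

- **Stirrup:** Both legs went through the plate holes on the first try, with no contact force. The bridge met the bar at tool height 103.2 mm, where 103.4 was expected, at about 10 N of downward press. The grip was 25 N while carrying.
- **Keeper:** It slid at about 2–3 N and stopped firmly at up to about 8 N. Travel from first contact was about 19–20 mm by arm position. The top camera gave about 18.8 mm, within its error given a start of 0–2 mm.
- **Last pictures:** The stirrup sits across the bar with both legs in the plate and the keeper tab is in. Comparing the top pictures from before and after shows no change at the bar, small stirrup, ring gauge, gauge block or jar. The only changes away from the arm and its shadow are the large stand (now empty), the fixture holes and the tab.
- **Disagreement:** The two cameras differed by 3–5 mm on the fixture and stirrup positions. I worked from relative views and contact forces instead. The fork itself can't be seen under the plate, so its lock is inferred from the full travel and the firm stop.

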